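# Zero the colony counter with the probe

### The job

Zero the colony counter: take the probe from its stand and with its thin tip press the small key in the ROUND recess of the sloping panel right down to its stop, gently, and hold it there for one and a half seconds. Then put the probe back upright in its stand, fully home. Do not press the key in the square recess beside it, and leave the dishes, bottle and cap where they are.

Things in the scene. Friction and masses are not known exactly. Their poses are not given: they have to be found in the camera images.
- counter: Colony counter: fixed white instrument, 260 (x) by 240 (y) mm, origin at the centre of its underside, x to its rear. Rear part (x -30 to +130 mm): flat top 93 mm high with a fixed dish on it (up to 109 mm). Front part (x -130 to -30 mm): panel sloping down to the front at 30 degrees, 93 to 35 mm high, black display on its upper half, two recesses below it, 70 mm apart.
- zero_key_mouth (a point): Centre of the mouth of the ROUND recess (12 mm wide), level with the panel's face, the panel's left one (+y of the counter). z axis: straight out of the panel (30 degrees from vertical, leaning to the counter's front); y: the counter's y. The grey round zero key (11 mm wide) lies at its bottom, 6 to 12 mm below the face: how deep differs each time and must be felt.
- zero_key (a joint): Travel of the zero key in m: 0 = up, 0.005 = at its stop. Spring: starts to move at 2 N, at its stop at about 5 N.
- mode_key (a joint): Travel of the other key in m, 0 = up; it sits in the SQUARE recess (12 mm wide) on the panel's right (-y of the counter), 70 mm from the round one.
- stand: The fixed stand: dark steel block 70 x 70 mm, 66 mm high, origin at the centre of its underside; a hole 12 mm wide goes down through its middle.
- probe: Metal probe, 50 g, upright in the stand; origin at its tip, z up to the handle. From the tip: pin 6 mm wide with a round end, 60 mm long; collar 20 mm wide, 60 to 64 mm; square handle 14 x 14 mm (sides along its x and y), 64 to 116 mm. Fully home, the collar rests on the stand's top and the tip is 6 mm above the table.
- dishes: Bystander: a stack of covered dishes 92 mm wide, 45 mm high, origin at the underside.
- reagent: Bystander: brown bottle 56 mm wide, 110 mm high, origin at the underside.
- blue_cap: Bystander: blue cap 26 mm wide, 39 mm high, origin at the underside.
Not all that is in view belongs to the job. What is shaped like the stand but red is not meant.

How it is judged:
By the outcome, as a careful person would: the job done as asked, in the order asked, and still so for the second after the job is handed in, with the robot touching nothing.
It also fails if it takes over 58 s, if anything falls off the work surface, if the arm or the gripper's body presses on something with over 40 N, if the wrist force passes 120 N, or if a joint passes its speed limit or range.

### The arm

A 6-joint arm with a two-finger parallel gripper is mounted at the origin on the work surface. World frame = base frame: x ahead of the robot, y to its left, z up, the work surface at z = 0. Lengths are in m, angles in rad, forces in N, time in s.
With the tool pointing down it reaches from about 0.3 to 0.875 m from the base axis. Payload 6.4 kg.
Tool frame: the origin (TCP) lies midway between the tips of the shut fingers; the grasp point (between the pads) lies 19 mm behind it; z points along the fingers, y is the line along which they close (so a half turn about z gives the same grasp; the last joint's range is limited). The gripper opens to 85 mm and grips with 20 to 120 N. Pads are 22 mm wide; open, the fingers measure 114 mm over their backs; the gripper's body (76 mm by 85 mm) begins 54 mm behind the grasp point. The pads swing forward as they close: fully open they stand 13 mm farther back than shut.
Start: joints at [-1.388, 0.181, 1.607, -0, 1.354, -0.206], TCP at [0.218, -0.532, 0.231] pointing down, gripper open.
Joint ranges: [-2.99, 2.99], [-0.89, 2.07], [0.3, 2.58], [-1.14, 4.28], [0, 2.63], [-3.12, 3.12]. Speed limits (rad/s): [2.57, 2.57, 3.01, 3.14, 3.14, 3.14].

### API

Orientations are given as a unit quaternion [w, x, y, z].
In Python, from bench import get_obs, camera, hand_in gives the robot as it stands.
- The arm moves only by the tool carry_out, never from a script. Its argument "plan" is a list that holds one entry, the list of rows, each a list of 7 numbers: the shift along the world's x, y, z in m, then the turn, a rotation vector about the world's x, y, z in rad, then the opening, from 0 (shut) to 1 (fully open). In form: [[[x, y, z, rx, ry, rz, hand], ...]]. A call has exactly 5 rows; each row is the pose to reach, as a shift and turn from the pose commanded when the call began; what a row does not reach only later rows make up. A row lasts 1/12 s, in which the tool goes at most 41.7 mm and 7.16 degrees, less where a joint would pass 70% of its speed; a pose out of reach is approached as far as the arm can. A call with a gripper value outside its range is refused whole. The fingers move at their own pace and stop on an object; the grip force is fixed at half the most. Time passes only in rows, so rows that repeat a pose let the fingers close, or fill a call up. It gives the time, the measured TCP pose, the force, the opening and the grip force at its end, in the units of the state.
- get_obs(): the state, without advancing time (a new reading comes with each control period).
- camera(name): name is "scene" or "top" or "wrist"; returns a dict with "pixels" (420x560x3 uint8, red, green, blue), "z_map" (420x560 float32, m along the optical axis (not along the pixel's ray), 0 where there is no reading), "camera_matrix" (3x3 intrinsics, pixels), "k1" (the pictures are not rectified: a ray, as slopes to the right and down, at radius r is drawn at 1 + k1 r^2 times it, then the intrinsics apply), "cam_to_world" (4x4, takes a point from camera to world coordinates). Camera axes: x right, y up, looking along -z (the intrinsics and any distortion apply to the point x, -y, -z); pixel columns grow to the right and rows downward; lengths in m; the calibration is good to about 2 mm. A picture is of the moment at which its call begins.
- hand_in(): hands the job in; it is judged then, once.
The state is a dict: "time_s": time; "q": joint angles; "dq": joint speeds; "joint_efforts": joint torques, N m; "eef_pos": TCP position; "eef_rot": TCP orientation; "wrist_force": force on the tool from outside, world axes, zero at the start; "torque": the same for the moment, N m; "opening": opening from 0.0 (shut) to 1.0 (fully open); "grasp_force": force on a finger pad.
Only numpy, scipy, OpenCV 4.12 (cv2) and the standard library are available. Lean on these libraries where they do the work, as an engineer would, in place of code of your own. Each camera call takes 0.05 s, during which the arm holds its last target. There are 200 camera calls.

## Working session

There is one attempt and no reset: what is moved stays moved. The work goes in short steps, Python scripts to look and compute and a tool call to move; the robot and the scene stay as the last step left them, time stands still between calls to the robot, and variables do not carry over. Pictures are saved under pics/ and viewed, at most 10 in all, crops included, and the job is handed in when it is done.

Besides the shell and the picture viewer there is one more tool, called after "Call:" as a command line: name --argument value ..., lists and objects as JSON in quotes. carry_out: Moves the arm, as the interface text tells. Its arguments: {"type":"object","properties":{"plan":{"type":"array","items":{"type":"array","items":{"type":"array","items":{"type":"number"}}}}},"required":["plan"]}

```bash
mkdir -p pics; cat > h.py <<'E'
import numpy as np, cv2
from bench import get_obs, camera
def cloud(c):
    z=c["z_map"];h,w=z.shape
    u,v=np.meshgrid(np.arange(w),np.arange(h))
    p=np.stack([u,v],-1).reshape(-1,1,2).astype(np.float64)
    n=cv2.undistortPoints(p,c["camera_matrix"],np.array([c["k1"],0,0,0,0.])).reshape(h,w,2)
    P=np.stack([n[...,0]*z,-n[...,1]*z,-z,np.ones_like(z)],-1)
    W=(P@c["cam_to_world"].T)[...,:3]; W[z<=0]=np.nan
    return W
E
python3 - <<'E'
from h import *
print(get_obs())
for n in ("scene","top"):
    c=camera(n); np.savez(f"{n}.npz",**c)
    cv2.imwrite(f"pics/{n}.png",c["pixels"][...,::-1])
    print(n,c["camera_matrix"],c["k1"],c["cam_to_world"].round(3))
E
```

```text
{'time_s': 0.0, 'q': array([-1.38826623e+00,  1.81604671e-01,  1.60800431e+00, -2.46699946e-05,
        1.35378910e+00, -2.06319897e-01]), 'dq': array([ 0.00032167, -0.00104558, -0.0002265 , -0.00043336, -0.00217029,
        0.00064578]), 'joint_efforts': array([-7.96823824e-04, -4.44869864e+01, -3.51340413e+01, -2.31924914e-04,
        9.13056516e-03, -2.81565065e-05]), 'eef_pos': array([ 0.21789219, -0.53151776,  0.23035016]), 'eef_rot': array([-9.02790651e-04,  9.81158009e-01,  1.93204934e-01, -1.30503211e-06]), 'wrist_force': array([ 0.32859974,  0.26438327, -0.08032851]), 'torque': array([ 0.01195368,  0.03732726, -0.05255506]), 'grasp_force': 0.0, 'opening': 1.00196815633402}
scene [[471.47373402   0.         273.29379185]
 [  0.         471.47373402 211.32469755]
 [  0.           0.           1.        ]] -0.0686218100191288 [[ 0.791 -0.409  0.456  0.928]
 [ 0.612  0.525 -0.591 -0.524]
 [ 0.003  0.746  0.666  0.604]
 [ 0.     0.     0.     1.   ]]
top [[522.98633585   0.         271.92423103]
 [  0.         522.98633585 196.82982297]
 [  0.           0.           1.        ]] -0.07916674315641577 [[ 0.023  0.997 -0.067  0.524]
 [-1.     0.025  0.017 -0.043]
 [ 0.019  0.067  0.998  1.217]
 [ 0.     0.     0.     1.   ]]
```

View pics/scene.png

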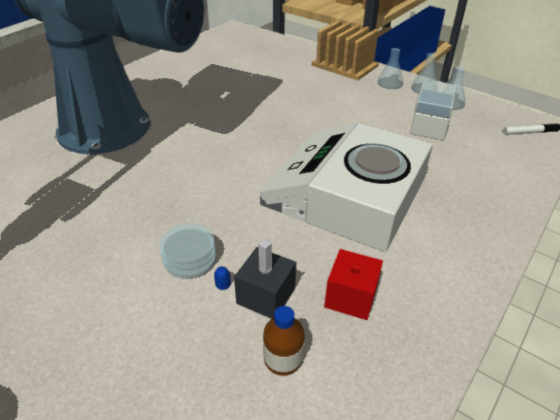

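View pics/top.png

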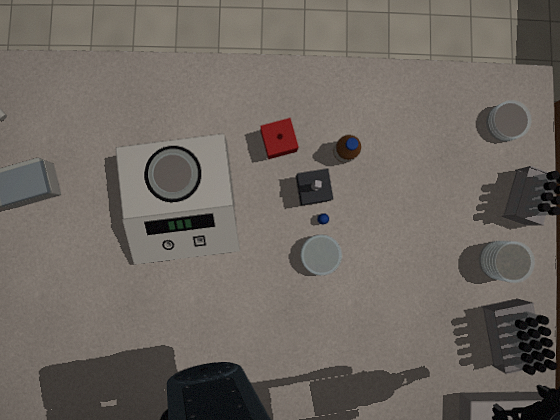

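The pictures show the dark stand with the probe at scene (265,280) / top (314,187), with the red look-alike at scene (354,283) / top (280,138). The recesses are at top (168,244) for the round one and (199,241) for the square one. The blue cap is at top (323,218), the dishes at (321,255) and the bottle at (348,147).
Look-alikes: stand – dark (314,187) vs red (280,138), so I choose dark. Key – round (168,244) vs square (199,241), so I choose round. I'll check both in one close crop.

```bash
python3 - <<'E'
from h import *
t=dict(np.load("top.npz")); s=dict(np.load("scene.npz"))
f=lambda im,x0,y0,w,h,W,H: cv2.resize(im[y0:y0+h,x0:x0+w,::-1],(W,H),interpolation=cv2.INTER_CUBIC)
a=f(t["pixels"],130,205,100,75,400,300); b=f(t["pixels"],270,155,100,75,400,300)
c=f(s["pixels"],255,125,100,75,400,300); d=f(s["pixels"],215,235,100,75,400,300)
cv2.imwrite("pics/crop.png",np.vstack([np.hstack([a,b]),np.hstack([c,d])]))
W=cloud(t); S=cloud(s)
for n,(u,v) in dict(round=(168,244),square=(199,241),cap=(323,218),dish=(321,255),bottle=(348,147),red=(280,138),probe=(317,184)).items(): print(n,W[v,u].round(4))
for n,C in (("top",W),("scene",S)):
    m=(abs(C[...,2]-.066)<.006)&(abs(C[...,0]-W[187,314,0])<.06)&(abs(C[...,1]-W[187,314,1])<.06)
    r=cv2.minAreaRect(C[m][:,:2].astype(np.float32)*1000); print(n,"stand top",r,C[m].mean(0).round(4))
    m=(C[...,2]>.09)&(abs(C[...,0]-W[187,314,0])<.05)&(abs(C[...,1]-W[187,314,1])<.05)
    mt=m&(C[...,2]>np.nanmax(C[m][:,2])-.004); print("probe top",mt.sum(),C[mt].mean(0).round(4),C[mt][:,:2].min(0),C[mt][:,:2].max(0),cv2.minAreaRect(C[mt][:,:2].astype(np.float32)*1000)[2])
    # counter flat top
    m=(abs(C[...,2]-.093)<.004)&(C[...,1]>0)&(C[...,1]<.45)&(C[...,0]>.3)&(C[...,0]<.8)
    print("counter flat",cv2.minAreaRect(C[m][:,:2].astype(np.float32)*1000),m.sum())
E
```

```text
round [0.4913 0.1676 0.0413]
square [0.4999 0.0978 0.0451]
cap [ 0.5581 -0.1793  0.0384]
dish [ 0.475  -0.1755  0.0455]
bottle [ 0.7102 -0.2231  0.106 ]
red [ 0.7435 -0.079   0.0083]
probe [ 0.627  -0.1559  0.121 ]
top stand top ((629.2359008789062, -156.263427734375), (70.46124267578125, 70.56512451171875), 10.35925579071045) [ 0.6287 -0.1559  0.0655]
probe top 21 [ 0.6285 -0.1565  0.1234] [ 0.62248276 -0.16211263] [ 0.6352505  -0.15110632] 1.8445945978164673
counter flat ((617.1582641601562, 239.55242919921875), (176.204833984375, 418.99737548828125), 9.182649612426758) 6250
scene stand top ((629.6406860351562, -156.66531372070312), (71.6788558959961, 72.87530517578125), 10.332377433776855) [ 0.634  -0.1619  0.0652]
probe top 77 [ 0.6302 -0.1575  0.1213] [ 0.62267196 -0.16522861] [ 0.63754103 -0.15027708] 83.19947814941406
counter flat ((622.8474731445312, 239.2974090576172), (171.60693359375, 420.4721374511719), 8.41586685180664) 5450
```

View pics/crop.png

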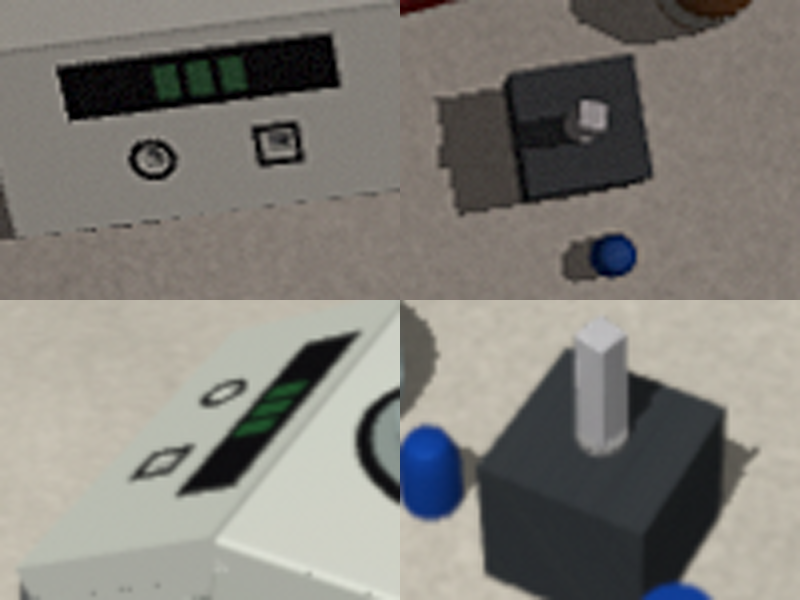

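The crop confirms it: the round recess is at top ≈(168,245), left of the square one at (199.5,241), and the probe stands in the dark block. I'm moving above the probe for a close wrist view.

Call:
carry_out --plan '[[[0.027,0.025,0.004,0,0,-0.014,1],[0.055,0.05,0.007,0,0,-0.028,1],[0.082,0.075,0.01,0,0,-0.042,1],[0.11,0.1,0.013,0,0,-0.056,1],[0.137,0.125,0.017,0,0,-0.07,1]]]'

```text
time_s: 0.52
eef_pos: [0.3558, -0.4055, 0.2479]
eef_rot: [-0.001, 0.987, 0.158, -0.0]
wrist_force: [1.7, -0.2, -0.3]
opening: 1.0
grasp_force: 0.0
```

Call:
carry_out --plan '[[[0.027,0.025,0.004,0,0,-0.014,1],[0.055,0.05,0.007,0,0,-0.028,1],[0.082,0.075,0.01,0,0,-0.042,1],[0.11,0.1,0.013,0,0,-0.056,1],[0.137,0.125,0.017,0,0,-0.07,1]]]'

```text
time_s: 0.93
eef_pos: [0.4929, -0.2803, 0.2649]
eef_rot: [-0.0, 0.992, 0.124, -0.0]
wrist_force: [-0.2, -0.2, -1.1]
opening: 1.002
grasp_force: 0.0
```

Call:
carry_out --plan '[[[0.027,0.025,0.004,0,0,-0.014,1],[0.055,0.05,0.007,0,0,-0.028,1],[0.082,0.075,0.01,0,0,-0.042,1],[0.11,0.1,0.013,0,0,-0.056,1],[0.137,0.125,0.017,0,0,-0.07,1]]]'

```text
time_s: 1.35
eef_pos: [0.6299, -0.1553, 0.2817]
eef_rot: [-0.0, 0.996, 0.089, -0.001]
wrist_force: [0.7, -0.2, 0.3]
opening: 0.998
grasp_force: 0.0
```

```bash
python3 - <<'E'
from h import *
o=get_obs(); print(o["eef_pos"],o["eef_rot"],o["q"],o["time_s"])
c=camera("wrist"); np.savez("w1.npz",**c); cv2.imwrite("pics/w1.png",c["pixels"][...,::-1])
print(c["camera_matrix"],c["k1"],c["cam_to_world"].round(3))
C=cloud(c); m=(C[...,2]>.11)&(C[...,2]<.135)&(abs(C[...,0]-.629)<.03)&(abs(C[...,1]+.157)<.03)
if m.sum(): print("handle top",m.sum(),C[m].mean(0),cv2.minAreaRect(C[m][:,:2].astype(np.float32)*1000))
m=(abs(C[...,2]-.066)<.004)&(abs(C[...,0]-.629)<.06)&(abs(C[...,1]+.157)<.06)
if m.sum(): print("stand",cv2.minAreaRect(C[m][:,:2].astype(np.float32)*1000))
# counter from top and scene
for n in ("top","scene"):
    c=dict(np.load(n+".npz")); C=cloud(c)
    box=(C[...,0]>.4)&(C[...,0]<.8)&(C[...,1]>-.02)&(C[...,1]<.33)
    m=box&(C[...,2]>.089)&(C[...,2]<.097); print(n,"flat",cv2.minAreaRect(C[m][:,:2].astype(np.float32)*1000))
    m=box&(C[...,2]>.025)&(C[...,2]<.12); print(" all",cv2.minAreaRect(C[m][:,:2].astype(np.float32)*1000))
    m=box&(C[...,2]>.045)&(C[...,2]<.085)&(C[...,1]>.07)&(C[...,1]<.2)
    P=C[m]; A=np.c_[P[:,:2],np.ones(len(P))]
    for _ in range(5):
        k=np.linalg.lstsq(A,P[:,2],rcond=None)[0]; r=abs(A@k-P[:,2])<.004; A=A[r];P=P[r]
    nn=np.array([-k[0],-k[1],1]); nn/=np.linalg.norm(nn)
    print(" plane",k,nn,np.degrees(np.arccos(nn[2])),np.degrees(np.arctan2(-nn[1],-nn[0])),len(P))
    for l,(u,v) in (("round",(168.2,245)),("sq",(199.5,241))) if n=="top" else (("round",(255+223/4-.4,125+93/4-.4)),("sq",(255+162/4-.4,125+163/4-.4))):
        x=cv2.undistortPoints(np.array([[[u,v]]]),c["camera_matrix"],np.array([c["k1"],0,0,0,0.]))[0,0]
        d=c["cam_to_world"][:3,:3]@[x[0],-x[1],-1]; p=c["cam_to_world"][:3,3]
        s=(k[0]*p[0]+k[1]*p[1]+k[2]-p[2])/(d[2]-k[0]*d[0]-k[1]*d[1]); print(" ",l,(p+s*d).round(4))
E
```

```text
[ 0.6298839  -0.1553451   0.28166103] [-2.90102128e-04  9.96028399e-01  8.90340665e-02 -5.27727037e-04] [-4.24383939e-01  3.09170505e-01  1.34937982e+00 -1.31866692e-05
  1.48424667e+00  9.68109268e-01] 1.35
[[294.93723833   0.         276.680943  ]
 [  0.         294.93723833 210.0386606 ]
 [  0.           0.           1.        ]] -0.022665180844602978 [[ 0.178  0.937  0.299  0.706]
 [-0.984  0.17   0.053 -0.141]
 [-0.001 -0.304  0.953  0.423]
 [ 0.     0.     0.     1.   ]]
handle top 195 [ 0.62927191 -0.15578484  0.12005757] ((628.4752807617188, -155.93032836914062), (14.052689552307129, 14.248841285705566), 84.93956756591797)
stand ((628.0368041992188, -155.71817016601562), (70.28282928466797, 69.95533752441406), 10.572121620178223)
top flat ((631.4757690429688, 152.05807495117188), (176.27635192871094, 241.25448608398438), 9.0303955078125)
 all ((590.77001953125, 145.75833129882812), (260.9935607910156, 243.10400390625), 8.661961555480957)
 plane [ 0.5847887   0.08790305 -0.24690853] [-0.50336102 -0.07566318  0.86075709] 30.59830460916666 8.548467486322457 1642
  round [0.4894 0.1648 0.0538]
  sq [0.5001 0.0956 0.0539]
scene flat ((636.1305541992188, 151.2811737060547), (171.65118408203125, 243.0961456298828), 8.714116096496582)
 all ((591.7234497070312, 145.28396606445312), (261.2200012207031, 245.70614624023438), 8.280043601989746)
 plane [ 0.02984001 -0.00066189  0.04846529] [-2.98267301e-02  6.61599578e-04  9.99554865e-01] 1.7096197947220386 -1.2706940474532764 222
  round [0.498  0.1561 0.0632]
  sq [0.5091 0.0877 0.0636]
```

View pics/w1.png

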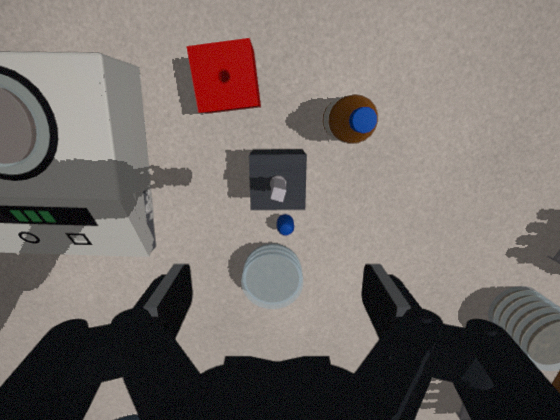

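The wrist view shows the probe handle at (279,190) on the dark stand (278,180), with the red block at (223,75) and the cap at (286,225). The handle is yawed about -6°. I'm descending and gripping.

Call:
carry_out --plan '[[[0,0,-0.025,0,0,-0.056,1],[-0.001,-0.001,-0.055,0,0,-0.112,1],[-0.001,-0.001,-0.085,0,0,-0.168,1],[-0.001,-0.001,-0.113,0,0,-0.224,1],[-0.001,-0.001,-0.14,0,0,-0.28,1]]]'

```text
time_s: 1.82
eef_pos: [0.6273, -0.1577, 0.1401]
eef_rot: [-0.0, 0.999, -0.052, -0.001]
wrist_force: [0.4, -0.3, 0.8]
opening: 0.994
grasp_force: 0.0
```

Call:
carry_out --plan '[[[0,0,-0.02,0,0,0,1],[0,0,-0.04,0,0,0,1],[0,0,-0.055,0,0,0,1],[0,0,-0.062,0,0,0,1],[0,0,-0.062,0,0,0,1]]]'

```text
time_s: 2.23
eef_pos: [0.6263, -0.1574, 0.0777]
eef_rot: [-0.001, 0.999, -0.051, -0.002]
wrist_force: [-0.7, 1.3, 0.4]
opening: 1.003
grasp_force: 0.0
```

Call:
carry_out --plan '[[[0,0,0,0,0,0,0.3],[0,0,0,0,0,0,0.1],[0,0,0,0,0,0,0],[0,0,0,0,0,0,0],[0,0,0,0,0,0,0]]]'

```text
time_s: 2.65
eef_pos: [0.6285, -0.1583, 0.0813]
eef_rot: [0.0, 0.999, -0.051, 0.001]
wrist_force: [0.4, 0.3, 0.0]
opening: 0.299
grasp_force: 0.0
```

Call:
carry_out --plan '[[[0,0,0,0,0,0,0],[0,0,0,0,0,0,0],[0,0,0,0,0,0,0],[0,0,0,0,0,0,0],[0,0,0,0,0,0,0]]]'

```text
time_s: 3.07
eef_pos: [0.6283, -0.1582, 0.0809]
eef_rot: [0.0, 0.999, -0.051, 0.0]
wrist_force: [-1.4, 1.1, 4.4]
opening: 0.155
grasp_force: 58.4
```

```bash
python3 - <<'E'
from h import *
for _ in range(3):
    o=get_obs(); print(o["time_s"],o["eef_pos"],o["eef_rot"],o["opening"],o["grasp_force"],o["wrist_force"],o["torque"])
    c=camera("wrist")
np.savez("w2.npz",**c); cv2.imwrite("pics/w2.png",c["pixels"][...,::-1])
T=c["cam_to_world"]; print(T.round(4))
E
```

```text
3.0667 [ 0.62832636 -0.15819196  0.08093858] [ 1.40563573e-04  9.98722207e-01 -5.05348864e-02  3.99213400e-04] 0.15516903000128066 58.40375304222107 [-1.3850263   1.06043599  4.39541931] [ 0.09611175  0.1854664  -0.01986654]
3.1167 [ 0.62834651 -0.15820649  0.08095586] [ 1.36968236e-04  9.98721521e-01 -5.05483834e-02  4.06520858e-04] 0.1549722810373378 58.402565717697144 [-1.05932994  1.18014896  5.16693241] [ 0.15752074  0.20458761 -0.02330191]
3.1667 [ 0.62833453 -0.15818734  0.08095603] [ 1.31008250e-04  9.98721062e-01 -5.05575404e-02  3.97894122e-04] 0.15385906764370222 58.403098583221436 [-0.57269289 -0.16960735  5.9057574 ] [0.12011284 0.21928528 0.01674871]
[[-9.990e-02  9.485e-01  3.006e-01  7.051e-01]
 [-9.950e-01 -9.520e-02 -3.030e-02 -1.654e-01]
 [-1.000e-04 -3.021e-01  9.533e-01  2.225e-01]
 [ 0.000e+00  0.000e+00  0.000e+00  1.000e+00]]
```

Call:
carry_out --plan '[[[0,0,0.02,0,0,0,0],[0,0,0.05,0,0,0,0],[0,0,0.085,0,0,0,0],[0,0,0.12,0,0,0,0],[0,0,0.16,0,0,0,0]]]'

```text
time_s: 3.63
eef_pos: [0.6269, -0.1576, 0.2399]
eef_rot: [-0.001, 0.999, -0.051, -0.002]
wrist_force: [0.3, -0.6, -0.8]
opening: 0.156
grasp_force: 58.7
```

Call:
carry_out --plan '[[[-0.022,0.03,-0.002,0.008,-0.052,0,0],[-0.045,0.061,-0.004,0.016,-0.104,0,0],[-0.068,0.092,-0.006,0.024,-0.155,0,0],[-0.091,0.123,-0.008,0.032,-0.207,0,0],[-0.114,0.154,-0.01,0.0394,-0.2588,0,0]]]'

```text
time_s: 4.05
eef_pos: [0.5125, -0.0029, 0.2295]
eef_rot: [-0.027, 0.99, -0.051, 0.129]
wrist_force: [-0.3, 0.5, 0.5]
opening: 0.155
grasp_force: 58.7
```

Call:
carry_out --plan '[[[-0.022,0.03,-0.002,0.008,-0.052,0,0],[-0.045,0.061,-0.004,0.016,-0.104,0,0],[-0.068,0.092,-0.006,0.024,-0.155,0,0],[-0.091,0.123,-0.008,0.032,-0.207,0,0],[-0.114,0.154,-0.01,0.0394,-0.2588,0,0]]]'

```text
time_s: 4.47
eef_pos: [0.3986, 0.1505, 0.2197]
eef_rot: [-0.052, 0.964, -0.05, 0.255]
wrist_force: [1.2, 1.3, -0.4]
opening: 0.155
grasp_force: 58.7
```

```bash
python3 - <<'E'
from h import *
for n in ("wrist","scene"):
    c=camera(n); np.savez(f"{n}3.npz",**c)
    if n=="wrist": im=cv2.resize(c["pixels"][...,::-1],(784,588)); cv2.imwrite("pics/w3.png",im)
o=get_obs(); print(o["eef_pos"],o["eef_rot"],o["q"],o["time_s"],o["opening"],o["grasp_force"],o["wrist_force"])
E
```

```text
[0.39443556 0.15459953 0.21735496] [-0.05360584  0.96514431 -0.04462409  0.25225297] [ 0.04566082 -0.59398226  2.35800528  0.07715744  0.86036175  1.67400222] 4.5667 0.15754642692009552 58.750730752944946 [ 0.30432805 -0.49099582  0.10518721]
```

View pics/w3.png

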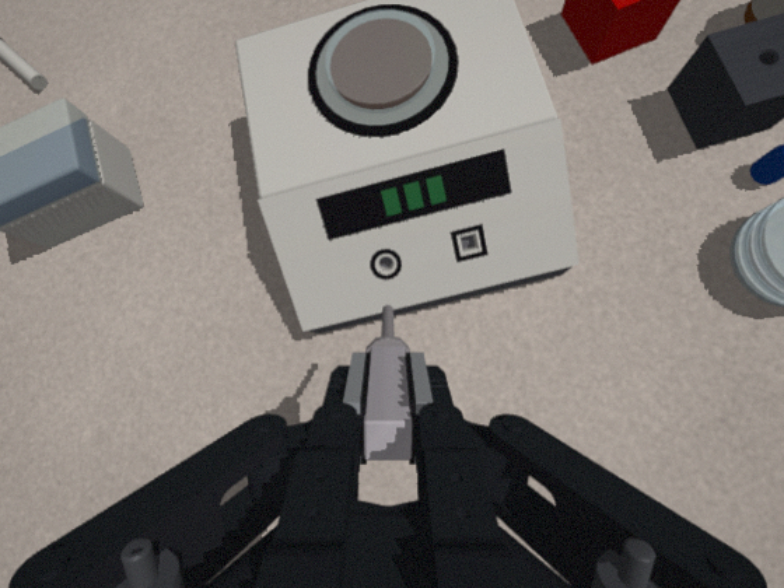

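The wrist view shows the pin tip at about (388,308), the round recess at (386,264) and the square one at (469,243), in the 1.4x picture. I'll measure pin and recess in the same camera view.

```bash
cat > m.py <<'E'
from h import *
from scipy.spatial.transform import Rotation as R
def measure(save=None):
    o0=get_obs(); c=camera("wrist"); o=get_obs()
    if save: cv2.imwrite(save,cv2.resize(c["pixels"][...,::-1],(784,588)))
    print("t",o["time_s"],"pos",o0["eef_pos"].round(4),o["eef_pos"].round(4),"rot",o["eef_rot"].round(4),"F",o["wrist_force"].round(2),"grip",round(o["grasp_force"],1))
    q=o0["eef_rot"]; Rt=R.from_quat([*q[1:],q[0]]).as_matrix(); C=cloud(c)
    T=(C-o0["eef_pos"])@Rt     # tool frame
    print("tool z world",Rt[:,2].round(4))
    for a,b in ((.002,.010),(.018,.03),(.03,.045),(.045,.06),(.06,.07),(.07,.08)):
        m=(T[...,2]>a)&(T[...,2]<b)&(abs(T[...,0])<.02)&(abs(T[...,1])<.015)
        if m.sum()>3:
            P=T[m]; print(" pin z",a,b,m.sum(),"x med/max",np.median(P[:,0]).round(4),P[:,0].max().round(4),P[:,0].min().round(4),"y mid",((P[:,1].max()+P[:,1].min())/2).round(4),P[:,1].mean().round(4),"zmax",P[:,2].max().round(4))
    m=(C[...,2]>.04)&(C[...,2]<.088)&(C[...,0]>.44)&(C[...,0]<.57)&(C[...,1]>.04)&(C[...,1]<.25)&(T[...,2]>.08)
    P=C[m]; A=np.c_[P[:,:2],np.ones(len(P))]
    for _ in range(6):
        k=np.linalg.lstsq(A,P[:,2],rcond=None)[0]; r=abs(A@k-P[:,2])<.003; A=A[r];P=P[r]
    n=np.array([-k[0],-k[1],1]); n/=np.linalg.norm(n)
    print(" plane n",n.round(4),"tilt",np.degrees(np.arccos(n[2])).round(2),"az",np.degrees(np.arctan2(-n[1],-n[0])).round(2),len(P))
    g=cv2.cvtColor(c["pixels"],cv2.COLOR_RGB2GRAY); g4=cv2.resize(g,None,fx=4,fy=4,interpolation=cv2.INTER_CUBIC)
    b=(g4<90).astype(np.uint8)
    cs,h=cv2.findContours(b,cv2.RETR_CCOMP,cv2.CHAIN_APPROX_NONE)
    res=[]
    for i,ct in enumerate(cs):
        if h[0][i][3]>=0 or len(ct)<60: continue
        (u,v),(d1,d2),an=cv2.fitEllipse(ct); u=(u+.5)/4-.5; v=(v+.5)/4-.5
        if not(6<d1/4<60 and d2/d1<1.5): continue
        x=cv2.undistortPoints(np.array([[[u,v]]]),c["camera_matrix"],np.array([c["k1"],0,0,0,0.]))[0,0]
        d=c["cam_to_world"][:3,:3]@[x[0],-x[1],-1]; p=c["cam_to_world"][:3,3]
        s=(k[0]*p[0]+k[1]*p[1]+k[2]-p[2])/(d[2]-k[0]*d[0]-k[1]*d[1]); w=p+s*d
        if abs(w[0]-.49)<.05 and 0.07<w[1]<.2:
            print(" mark px",round(u,1),round(v,1),"size",round(d1/4,1),round(d2/4,1),"world",w.round(4),"tool",((w-o0["eef_pos"])@Rt).round(4))
if __name__=="__main__":
    import sys; measure(*sys.argv[1:])
E
python3 m.py; python3 m.py
```

```text
t 4.6167 pos [0.3944 0.1546 0.2174] [0.3971 0.1528 0.2191] rot [-0.0527  0.9649 -0.0453  0.2532] F [ 0.88  0.59 -0.32] grip 58.8
tool z world [ 0.4917  0.081  -0.867 ]
 pin z 0.002 0.01 154 x med/max 0.0061 0.0067 0.0049 y mid -0.0006 -0.0005 zmax 0.0099
 pin z 0.03 0.045 62 x med/max 0.0019 0.0025 -0.0005 y mid -0.0006 -0.0007 zmax 0.045
 pin z 0.045 0.06 65 x med/max 0.0018 0.0026 0.0001 y mid -0.0006 -0.0006 zmax 0.06
 pin z 0.06 0.07 34 x med/max 0.0017 0.0024 0.0005 y mid -0.0006 -0.0006 zmax 0.0697
 pin z 0.07 0.08 12 x med/max 0.0019 0.0023 0.0001 y mid -0.0006 -0.0004 zmax 0.0733
 plane n [-0.5046 -0.0765  0.86  ] tilt 30.69 az 8.62 15879
 mark px 279.4 181.6 size 6.9 9.3 world [0.4924 0.1668 0.055 ] tool [0.0055 0.0026 0.1899]
 mark px 279.0 183.0 size 21.3 22.0 world [0.491  0.1675 0.0542] tool [0.0038 0.0021 0.19  ]
 mark px 339.4 167.2 size 9.1 10.7 world [0.5027 0.0979 0.0549] tool [0.0221 0.0702 0.1895]
 mark px 339.2 168.4 size 25.4 27.2 world [0.5016 0.0983 0.0543] tool [0.0208 0.07   0.1895]
t 4.6667 pos [0.3971 0.1528 0.2191] [0.399  0.1513 0.2202] rot [-0.0522  0.9
[... 247 characters left out ...]
007 zmax 0.0446
 pin z 0.045 0.06 61 x med/max 0.0018 0.0026 0.0005 y mid -0.0006 -0.0006 zmax 0.0595
 pin z 0.06 0.07 35 x med/max 0.0018 0.0027 0.0006 y mid -0.0006 -0.0006 zmax 0.0698
 pin z 0.07 0.08 12 x med/max 0.0017 0.0022 0.0002 y mid -0.0006 -0.0005 zmax 0.0743
 plane n [-0.5043 -0.0763  0.8602] tilt 30.66 az 8.61 15633
 mark px 277.9 184.6 size 6.6 9.2 world [0.4925 0.1668 0.055 ] tool [0.0018 0.0008 0.1903]
 mark px 277.4 186.0 size 21.1 21.9 world [0.4911 0.1675 0.0543] tool [0.0002 0.0002 0.1903]
 mark px 337.3 170.5 size 9.4 10.7 world [0.5025 0.0982 0.0549] tool [0.0183 0.0681 0.19  ]
 mark px 337.3 171.5 size 25.1 26.9 world [0.5016 0.0982 0.0543] tool [0.0172 0.0682 0.19  ]
```

Call:
carry_out --plan '[[[0.012,0.0026,-0.022,0,0,0,0],[0.024,0.005,-0.044,0,0,0,0],[0.035,0.0076,-0.065,0,0,0,0],[0.043,0.0093,-0.08,0,0,0,0],[0.0471,0.0102,-0.0877,0,0,0,0]]]'

```text
time_s: 5.08
eef_pos: [0.4482, 0.1582, 0.1302]
eef_rot: [-0.051, 0.965, -0.051, 0.252]
wrist_force: [0.2, 0.7, -0.6]
opening: 0.153
grasp_force: 58.7
```

Call:
carry_out --plan '[[[0,0,0,0,0,0,0],[0,0,0,0,0,0,0],[0,0,0,0,0,0,0],[0,0,0,0,0,0,0],[0,0,0,0,0,0,0]]]'

```text
time_s: 5.5
eef_pos: [0.4478, 0.1598, 0.1337]
eef_rot: [-0.052, 0.964, -0.049, 0.254]
wrist_force: [0.5, 0.1, -0.8]
opening: 0.158
grasp_force: 58.7
```

```bash
python3 m.py pics/w4.png; python3 -c "
from h import *
im=cv2.imread('pics/w4.png')[240:390,290:490]; cv2.imwrite('pics/w4c.png',cv2.resize(im,(800,600),interpolation=cv2.INTER_CUBIC))"
```

```text
t 5.55 pos [0.4478 0.1598 0.1337] [0.4476 0.1599 0.1335] rot [-0.0519  0.9645 -0.049   0.2544] F [-0.57 -0.08 -0.58] grip 58.7
tool z world [ 0.496   0.075  -0.8651]
 pin z 0.002 0.01 151 x med/max 0.0061 0.0068 0.005 y mid -0.0005 -0.0005 zmax 0.0099
 pin z 0.03 0.045 64 x med/max 0.0018 0.0024 -0.0007 y mid -0.0006 -0.0007 zmax 0.0449
 pin z 0.045 0.06 61 x med/max 0.0017 0.0025 0.0005 y mid -0.0006 -0.0005 zmax 0.0592
 pin z 0.06 0.07 35 x med/max 0.0017 0.0027 0.0003 y mid -0.0006 -0.0006 zmax 0.0698
 pin z 0.07 0.08 14 x med/max 0.0016 0.0023 0.0002 y mid -0.0006 -0.0007 zmax 0.0736
 plane n [-0.505  -0.0762  0.8597] tilt 30.71 az 8.58 29660
 mark px 276.5 217.1 size 27.2 32.6 world [0.4899 0.1677 0.0535] tool [-0.0034 -0.0006  0.0908]
 mark px 359.7 192.7 size 11.2 13.3 world [0.5034 0.0982 0.0553] tool [0.0176 0.067  0.0908]
 mark px 359.8 195.2 size 34.3 38.0 world [0.5016 0.0982 0.0542] tool [0.0155 0.0673 0.0908]
```

View pics/w4c.png

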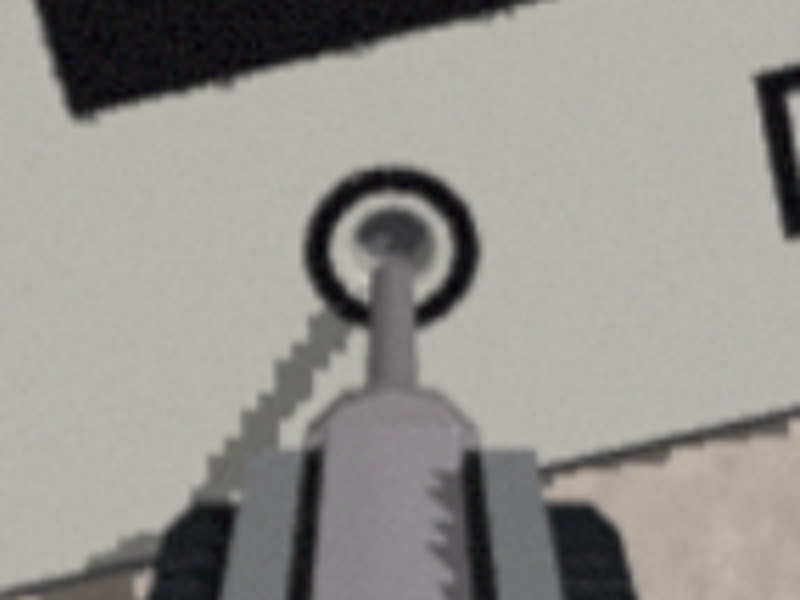

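The crop shows the pin axis at x≈393, in line with the round ring centre at (392,250) and the grey key below it at (396,237). I'm entering the recess along the panel normal.

Call:
carry_out --plan '[[[0.002,0.0003,-0.0035,0,0,0,0],[0.004,0.0006,-0.007,0,0,0,0],[0.0059,0.0009,-0.0104,0,0,0,0],[0.0077,0.0012,-0.0134,0,0,0,0],[0.0089,0.0014,-0.0156,0,0,0,0]]]'

```text
time_s: 5.97
eef_pos: [0.456, 0.1616, 0.1164]
eef_rot: [-0.052, 0.965, -0.049, 0.253]
wrist_force: [-0.0, 0.4, -0.7]
opening: 0.155
grasp_force: 58.7
```

```bash
cat > f.py <<'E'
from h import *
import sys
n=np.array([-.4943,-.0752,.866]); m=np.array([.4911,.1675,.0543])
for _ in range(int(sys.argv[1])):
    camera("top"); o=get_obs(); p=o["eef_pos"]; f=o["wrist_force"]
    print(o["time_s"],p.round(4),"s",round(float((p-m)@n*1e3-74.7),2),"lat",((p-m)-((p-m)@n)*n).round(4),"Fn",round(float(f@n),2),"F",f.round(2))
E
python3 f.py 4
```

```text
6.0167 [0.4558 0.1615 0.116 ] s -3.36 lat [ 0.     -0.0006 -0.    ] Fn 0.05 F [ 0.64 -0.2   0.41]
6.0667 [0.4557 0.1615 0.1162] s -3.13 lat [ 0.     -0.0006 -0.    ] Fn -1.16 F [ 0.05  0.09 -1.31]
6.1167 [0.4558 0.1615 0.1165] s -2.93 lat [ 0.0002 -0.0006  0.0001] Fn -0.04 F [ 0.07 -0.48 -0.05]
6.1667 [0.4558 0.1615 0.1167] s -2.78 lat [ 0.0003 -0.0006  0.0001] Fn -0.21 F [-0.03  0.98 -0.17]
```

Call:
carry_out --plan '[[[0.0003,0.0001,-0.0005,0,0,0,0],[0.0006,0.0001,-0.0011,0,0,0,0],[0.0009,0.0002,-0.0016,0,0,0,0],[0.0012,0.0002,-0.0022,0,0,0,0],[0.0012,0.0002,-0.0022,0,0,0,0]]]'

```text
time_s: 6.58
eef_pos: [0.4572, 0.1617, 0.1147]
eef_rot: [-0.052, 0.965, -0.049, 0.254]
wrist_force: [0.3, -0.5, -0.7]
opening: 0.158
grasp_force: 58.7
```

```bash
python3 f.py 2
```

```text
6.6333 [0.4572 0.1617 0.1148] s -5.14 lat [ 0.0005 -0.0006  0.0002] Fn -0.63 F [ 0.63  0.47 -0.33]
6.6833 [0.4572 0.1617 0.1148] s -5.12 lat [ 0.0005 -0.0006  0.0002] Fn 0.28 F [ 0.59 -0.09  0.65]
```

Call:
carry_out --plan '[[[0.0003,0,-0.0005,0,0,0,0],[0.0005,0.0001,-0.0009,0,0,0,0],[0.0008,0.0001,-0.0014,0,0,0,0],[0.001,0.0001,-0.0017,0,0,0,0],[0.001,0.0001,-0.0017,0,0,0,0]]]'

```text
time_s: 7.1
eef_pos: [0.4582, 0.1618, 0.113]
eef_rot: [-0.052, 0.965, -0.049, 0.253]
wrist_force: [-0.2, 0.4, -0.0]
opening: 0.153
grasp_force: 58.7
```

```bash
python3 f.py 3
```

```text
7.15 [0.4582 0.1618 0.113 ] s -7.15 lat [ 0.0004 -0.0006  0.0002] Fn -0.68 F [ 0.55  0.05 -0.47]
7.2 [0.4582 0.1618 0.113 ] s -7.12 lat [ 0.0005 -0.0006  0.0002] Fn -1.02 F [ 0.18  0.06 -1.07]
7.25 [0.4582 0.1618 0.1131] s -7.11 lat [ 0.0005 -0.0006  0.0002] Fn -1.19 F [ 0.  -0.2 -1.4]
```

Call:
carry_out --plan '[[[0.0003,0.0001,-0.0006,0,0,0,0],[0.0007,0.0001,-0.0012,0,0,0,0],[0.001,0.0002,-0.0017,0,0,0,0],[0.0012,0.0002,-0.0022,0,0,0,0],[0.0012,0.0002,-0.0022,0,0,0,0]]]'

```text
time_s: 7.67
eef_pos: [0.4593, 0.162, 0.1107]
eef_rot: [-0.052, 0.965, -0.049, 0.253]
wrist_force: [0.2, 0.2, 0.4]
opening: 0.154
grasp_force: 58.7
```

```bash
python3 f.py 4
```

```text
7.7167 [0.4593 0.162  0.1108] s -9.68 lat [ 0.0004 -0.0006  0.0002] Fn -0.64 F [-0.34  0.72 -0.87]
7.7667 [0.4593 0.162  0.1108] s -9.66 lat [ 0.0004 -0.0006  0.0002] Fn -0.84 F [-0.25 -0.62 -1.16]
7.8167 [0.4594 0.162  0.1109] s -9.62 lat [ 0.0004 -0.0006  0.0002] Fn -0.74 F [ 0.17  0.07 -0.76]
7.8667 [0.4594 0.162  0.1109] s -9.61 lat [ 0.0005 -0.0006  0.0002] Fn 0.03 F [-0.02 -0.02  0.03]
```

Call:
carry_out --plan '[[[0.0003,0.0001,-0.0006,0,0,0,0],[0.0007,0.0001,-0.0012,0,0,0,0],[0.001,0.0002,-0.0017,0,0,0,0],[0.0012,0.0002,-0.0022,0,0,0,0],[0.0012,0.0002,-0.0022,0,0,0,0]]]'

```text
time_s: 8.28
eef_pos: [0.4607, 0.1622, 0.1087]
eef_rot: [-0.052, 0.965, -0.049, 0.254]
wrist_force: [-1.1, 0.6, 2.2]
opening: 0.155
grasp_force: 59.0
```

```bash
python3 f.py 5
```

```text
8.3333 [0.4607 0.1622 0.1088] s -12.11 lat [ 0.0005 -0.0006  0.0003] Fn 2.41 F [-1.17  0.3   2.14]
8.3833 [0.4607 0.1622 0.1088] s -12.1 lat [ 0.0005 -0.0006  0.0003] Fn 2.15 F [-1.49 -0.28  1.61]
8.4333 [0.4607 0.1622 0.1088] s -12.08 lat [ 0.0005 -0.0006  0.0002] Fn 1.49 F [-0.59 -0.37  1.35]
8.4833 [0.4607 0.1622 0.1088] s -12.08 lat [ 0.0005 -0.0005  0.0003] Fn 2.14 F [-0.39  0.24  2.27]
8.5333 [0.4607 0.1622 0.1088] s -12.09 lat [ 0.0005 -0.0006  0.0002] Fn 1.99 F [-2.07 -0.21  1.1 ]
```

Contact with the key: about 2 N along the normal.

Call:
carry_out --plan '[[[0.0003,0.0001,-0.0006,0,0,0,0],[0.0007,0.0001,-0.0012,0,0,0,0],[0.001,0.0002,-0.0017,0,0,0,0],[0.0012,0.0002,-0.0022,0,0,0,0],[0.0012,0.0002,-0.0022,0,0,0,0]]]'

```text
time_s: 8.95
eef_pos: [0.4619, 0.1624, 0.1065]
eef_rot: [-0.052, 0.965, -0.049, 0.254]
wrist_force: [-1.5, 0.4, 3.1]
opening: 0.154
grasp_force: 59.2
```

```bash
python3 f.py 5
```

```text
9.0 [0.4619 0.1624 0.1065] s -14.64 lat [ 0.0005 -0.0006  0.0002] Fn 2.96 F [-1.4  -0.46  2.58]
9.05 [0.4619 0.1624 0.1066] s -14.63 lat [ 0.0005 -0.0006  0.0002] Fn 3.65 F [-2.87  0.29  2.61]
9.1 [0.4619 0.1624 0.1066] s -14.6 lat [ 0.0005 -0.0006  0.0002] Fn 3.99 F [-2.88 -0.24  2.94]
9.15 [0.4619 0.1624 0.1066] s -14.6 lat [ 0.0005 -0.0006  0.0002] Fn 3.97 F [-2.52 -0.46  3.1 ]
9.2 [0.4618 0.1624 0.1066] s -14.61 lat [ 0.0005 -0.0006  0.0002] Fn 3.68 F [-1.8  -0.71  3.16]
```

Call:
carry_out --plan '[[[0.0001,0,-0.0003,0,0,0,0],[0.0003,0,-0.0005,0,0,0,0],[0.0004,0.0001,-0.0007,0,0,0,0],[0.0005,0.0001,-0.0009,0,0,0,0],[0.0005,0.0001,-0.0009,0,0,0,0]]]'

```text
time_s: 9.62
eef_pos: [0.4624, 0.1625, 0.1057]
eef_rot: [-0.052, 0.965, -0.049, 0.254]
wrist_force: [-2.9, -1.2, 4.6]
opening: 0.15
grasp_force: 59.4
```

```bash
python3 f.py 4
```

```text
9.6667 [0.4624 0.1625 0.1057] s -15.64 lat [ 0.0005 -0.0005  0.0002] Fn 5.92 F [-2.38  0.1   5.49]
9.7167 [0.4624 0.1625 0.1057] s -15.63 lat [ 0.0005 -0.0005  0.0002] Fn 5.5 F [-2.16 -1.02  5.03]
9.7667 [0.4624 0.1625 0.1057] s -15.62 lat [ 0.0005 -0.0005  0.0002] Fn 5.5 F [-2.95 -0.33  4.64]
9.8167 [0.4624 0.1625 0.1057] s -15.61 lat [ 0.0005 -0.0006  0.0002] Fn 5.79 F [-3.23 -0.12  4.83]
```

Call:
carry_out --plan '[[[0.0001,0,-0.0002,0,0,0,0],[0.0002,0,-0.0004,0,0,0,0],[0.0003,0,-0.0005,0,0,0,0],[0.0003,0,-0.0005,0,0,0,0],[0.0003,0,-0.0005,0,0,0,0]]]'

```text
time_s: 10.23
eef_pos: [0.4627, 0.1626, 0.1054]
eef_rot: [-0.052, 0.965, -0.049, 0.254]
wrist_force: [-7.9, -1.1, 9.1]
opening: 0.156
grasp_force: 60.4
```

```bash
python3 f.py 4
```

```text
10.2833 [0.4627 0.1626 0.1054] s -16.01 lat [ 0.0006 -0.0005  0.0003] Fn 12.19 F [-5.93 -1.76 10.54]
10.3333 [0.4627 0.1626 0.1054] s -16.01 lat [ 0.0006 -0.0005  0.0003] Fn 11.41 F [-6.46 -2.24  9.29]
10.3833 [0.4627 0.1626 0.1054] s -16.0 lat [ 0.0006 -0.0005  0.0003] Fn 11.88 F [-6.38 -1.38  9.96]
10.4333 [0.4627 0.1626 0.1054] s -16.01 lat [ 0.0006 -0.0005  0.0003] Fn 12.3 F [-7.5  -2.01  9.75]
```

The force rises steeply past 5 N, so the key is on its stop. I'm easing off slightly and holding.

Call:
carry_out --plan '[[[-0.0001,0,0.0002,0,0,0,0],[-0.0001,0,0.0002,0,0,0,0],[-0.0001,0,0.0002,0,0,0,0],[-0.0001,0,0.0002,0,0,0,0],[-0.0001,0,0.0002,0,0,0,0]]]'

```text
time_s: 10.85
eef_pos: [0.4626, 0.1625, 0.1055]
eef_rot: [-0.052, 0.965, -0.049, 0.254]
wrist_force: [-5.5, -0.6, 8.0]
opening: 0.153
grasp_force: 60.2
```

Call:
carry_out --plan '[[[0,0,0,0,0,0,0],[0,0,0,0,0,0,0],[0,0,0,0,0,0,0],[0,0,0,0,0,0,0],[0,0,0,0,0,0,0]]]'

```text
time_s: 11.27
eef_pos: [0.4626, 0.1625, 0.1055]
eef_rot: [-0.052, 0.965, -0.049, 0.254]
wrist_force: [-5.7, -0.7, 8.6]
opening: 0.153
grasp_force: 60.2
```

Call:
carry_out --plan '[[[0,0,0,0,0,0,0],[0,0,0,0,0,0,0],[0,0,0,0,0,0,0],[0,0,0,0,0,0,0],[0,0,0,0,0,0,0]]]'

```text
time_s: 11.68
eef_pos: [0.4626, 0.1625, 0.1055]
eef_rot: [-0.052, 0.965, -0.049, 0.254]
wrist_force: [-4.5, -0.8, 8.2]
opening: 0.154
grasp_force: 60.2
```

Call:
carry_out --plan '[[[0,0,0,0,0,0,0],[0,0,0,0,0,0,0],[0,0,0,0,0,0,0],[0,0,0,0,0,0,0],[0,0,0,0,0,0,0]]]'

```text
time_s: 12.1
eef_pos: [0.4626, 0.1625, 0.1055]
eef_rot: [-0.052, 0.965, -0.049, 0.254]
wrist_force: [-4.8, -2.0, 8.5]
opening: 0.153
grasp_force: 60.2
```

Call:
carry_out --plan '[[[0,0,0,0,0,0,0],[0,0,0,0,0,0,0],[0,0,0,0,0,0,0],[0,0,0,0,0,0,0],[0,0,0,0,0,0,0]]]'

```text
time_s: 12.52
eef_pos: [0.4626, 0.1625, 0.1055]
eef_rot: [-0.052, 0.965, -0.049, 0.254]
wrist_force: [-5.6, -1.5, 8.8]
opening: 0.156
grasp_force: 60.2
```

```bash
python3 f.py 4
```

```text
12.5667 [0.4626 0.1626 0.1055] s -15.86 lat [ 0.0006 -0.0005  0.0003] Fn 9.33 F [-4.56 -0.42  8.14]
12.6167 [0.4626 0.1625 0.1055] s -15.88 lat [ 0.0005 -0.0005  0.0003] Fn 9.82 F [-4.95 -0.32  8.48]
12.6667 [0.4626 0.1626 0.1055] s -15.86 lat [ 0.0005 -0.0005  0.0003] Fn 9.64 F [-4.49 -0.49  8.52]
12.7167 [0.4626 0.1626 0.1055] s -15.87 lat [ 0.0005 -0.0005  0.0003] Fn 9.51 F [-5.43 -1.89  7.72]
```

Held for about 2 s at about 9.7 N. I'm retracting along the normal and returning the same way.

Call:
carry_out --plan '[[[-0.002,-0.0003,0.0035,0,0,0,0],[-0.006,-0.0009,0.0104,0,0,0,0],[-0.011,-0.0017,0.019,0,0,0,0],[-0.0155,-0.0024,0.027,0,0,0,0],[-0.0198,-0.003,0.0346,0,0,0,0]]]'

```text
time_s: 13.13
eef_pos: [0.4418, 0.1594, 0.1396]
eef_rot: [-0.052, 0.965, -0.049, 0.253]
wrist_force: [1.0, -0.2, -1.0]
opening: 0.156
grasp_force: 58.8
```

Call:
carry_out --plan '[[[-0.0085,-0.002,0.016,0,0,0,0],[-0.017,-0.004,0.032,0,0,0,0],[-0.0255,-0.006,0.048,0,0,0,0],[-0.034,-0.008,0.064,0,0,0,0],[-0.0427,-0.0096,0.0804,0,0,0,0]]]'

```text
time_s: 13.55
eef_pos: [0.3988, 0.1497, 0.2202]
eef_rot: [-0.052, 0.965, -0.049, 0.253]
wrist_force: [0.9, -0.1, -0.4]
opening: 0.154
grasp_force: 58.7
```

Call:
carry_out --plan '[[[0.022,-0.03,0.002,-0.008,0.052,0,0],[0.045,-0.061,0.004,-0.016,0.104,0,0],[0.068,-0.092,0.006,-0.024,0.155,0,0],[0.091,-0.123,0.008,-0.032,0.207,0,0],[0.114,-0.154,0.01,-0.0394,0.2588,0,0]]]'

```text
time_s: 13.97
eef_pos: [0.5145, -0.006, 0.2302]
eef_rot: [-0.026, 0.99, -0.05, 0.127]
wrist_force: [0.3, 0.3, -0.1]
opening: 0.154
grasp_force: 58.7
```

Call:
carry_out --plan '[[[0.022,-0.03,0.002,-0.008,0.052,0,0],[0.045,-0.061,0.004,-0.016,0.104,0,0],[0.068,-0.092,0.006,-0.024,0.155,0,0],[0.091,-0.123,0.008,-0.032,0.207,0,0],[0.114,-0.152,0.01,-0.0394,0.2588,0,0]]]'

```text
time_s: 14.38
eef_pos: [0.6284, -0.158, 0.2394]
eef_rot: [0.0, 0.999, -0.051, -0.002]
wrist_force: [0.8, 0.5, -0.1]
opening: 0.153
grasp_force: 58.7
```

Call:
carry_out --plan '[[[0,0,-0.02,0,0,0,0],[0,0,-0.04,0,0,0,0],[0,0,-0.06,0,0,0,0],[0,0,-0.07,0,0,0,0],[0,0,-0.07,0,0,0,0]]]'

```text
time_s: 14.8
eef_pos: [0.6258, -0.1552, 0.1663]
eef_rot: [-0.001, 0.999, -0.051, -0.003]
wrist_force: [-0.3, -0.2, -1.6]
opening: 0.151
grasp_force: 58.7
```

Call:
carry_out --plan '[[[0,0,0,0,0,0,0],[0,0,0,0,0,0,0],[0,0,0,0,0,0,0],[0,0,0,0,0,0,0],[0,0,0,0,0,0,0]]]'

```text
time_s: 15.22
eef_pos: [0.6285, -0.1562, 0.1716]
eef_rot: [0.0, 0.999, -0.051, 0.001]
wrist_force: [0.1, 0.5, 0.1]
opening: 0.155
grasp_force: 58.8
```

```bash
cat > s.py <<'E'
from m import *
import sys
for i in range(2):
    o=get_obs(); c=camera("wrist")
    q=o["eef_rot"]; Rt=R.from_quat([*q[1:],q[0]]).as_matrix(); C=cloud(c); T=(C-o["eef_pos"])@Rt
    print(o["time_s"],o["eef_pos"].round(4),q.round(4),"tool z",Rt[:,2].round(4))
    for a,b in ((.002,.01),(.03,.045),(.045,.06),(.06,.08)):
        m=(T[...,2]>a)&(T[...,2]<b)&(abs(T[...,0])<.02)&(abs(T[...,1])<.013)
        if m.sum()>3: P=T[m]; W=C[m]; print(" pin",a,m.sum(),"xmax",P[:,0].max().round(4),"med",np.median(P[:,0]).round(4),"ymid",((P[:,1].max()+P[:,1].min())/2).round(4),"zmax",P[:,2].max().round(4))
    m=(abs(C[...,2]-.066)<.0045)&(abs(C[...,0]-.629)<.06)&(abs(C[...,1]+.157)<.06)
    print(" stand",cv2.minAreaRect(C[m][:,:2].astype(np.float32)*1000),m.sum(),np.median(C[m][:,2]).round(4))
cv2.imwrite(sys.argv[1],cv2.resize(c["pixels"][120:345,130:430,::-1],(800,600),interpolation=cv2.INTER_CUBIC))
E
python3 s.py pics/w5.png
```

```text
15.2167 [ 0.6285 -0.1562  0.1716] [ 4.000e-04  9.987e-01 -5.050e-02  9.000e-04] tool z [ 1.8e-03 -8.0e-04 -1.0e+00]
 pin 0.002 153 xmax 0.0073 med 0.0067 ymid -0.0006 zmax 0.0099
 pin 0.03 65 xmax 0.0031 med 0.0023 ymid -0.0006 zmax 0.0449
 pin 0.045 60 xmax 0.0031 med 0.0025 ymid -0.0006 zmax 0.0598
 pin 0.06 50 xmax 0.0031 med 0.0022 ymid -0.0006 zmax 0.0747
 stand ((628.23681640625, -155.4844512939453), (70.59843444824219, 70.3056640625), 10.55405330657959) 5598 0.0649
15.2667 [ 0.6283 -0.1562  0.1713] [ 3.000e-04  9.987e-01 -5.060e-02  7.000e-04] tool z [ 1.4e-03 -6.0e-04 -1.0e+00]
 pin 0.002 155 xmax 0.0073 med 0.0066 ymid -0.0006 zmax 0.01
 pin 0.03 64 xmax 0.0035 med 0.0024 ymid -0.0007 zmax 0.0448
 pin 0.045 61 xmax 0.003 med 0.0024 ymid -0.0007 zmax 0.0599
 pin 0.06 49 xmax 0.003 med 0.0024 ymid -0.0007 zmax 0.0739
 stand ((628.2691650390625, -155.45358276367188), (70.47684478759766, 70.37516784667969), 10.601591110229492) 5616 0.0649
```

View pics/w5.png

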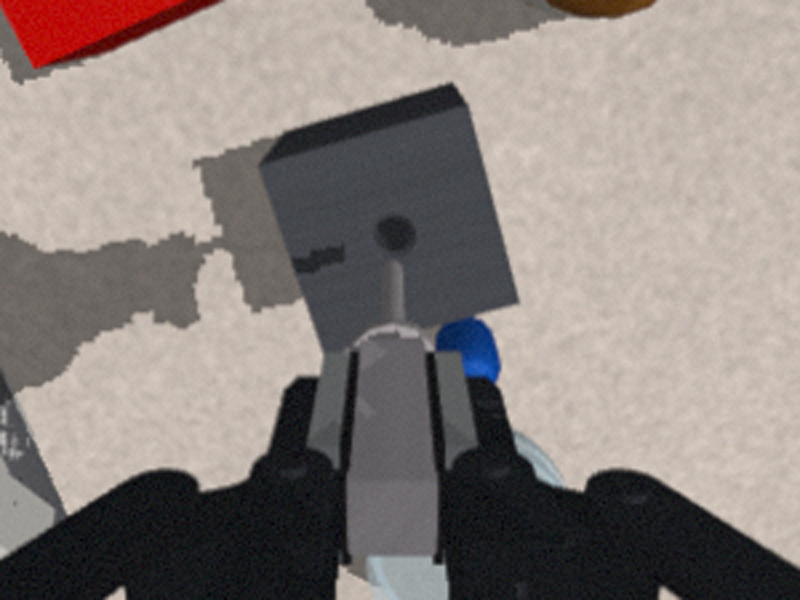

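The wrist view shows the hole of the dark stand at (396,233), in line with the pin (x≈396). Tip and hole agree within 0.5 mm, so I'm lowering.

Call:
carry_out --plan '[[[0,0,-0.008,0,0,0,0],[0,0,-0.018,0,0,0,0],[0,0,-0.028,0,0,0,0],[0,0,-0.036,0,0,0,0],[0,0,-0.04,0,0,0,0]]]'

```text
time_s: 15.73
eef_pos: [0.6267, -0.1555, 0.1275]
eef_rot: [-0.001, 0.999, -0.051, -0.002]
wrist_force: [0.3, 0.7, -0.9]
opening: 0.15
grasp_force: 58.7
```

Call:
carry_out --plan '[[[0,0,-0.008,0,0,0,0],[0,0,-0.018,0,0,0,0],[0,0,-0.028,0,0,0,0],[0,0,-0.036,0,0,0,0],[0,0,-0.04,0,0,0,0]]]'

```text
time_s: 16.15
eef_pos: [0.6271, -0.1557, 0.0883]
eef_rot: [-0.0, 0.999, -0.051, -0.001]
wrist_force: [-1.2, -0.3, -1.3]
opening: 0.151
grasp_force: 58.7
```

```bash
python3 -c "
from h import *
for _ in range(4):
    o=get_obs(); print(o['time_s'],o['eef_pos'].round(4),o['wrist_force'].round(2),o['torque'].round(2)); camera('top')"
```

```text
16.15 [ 0.6271 -0.1557  0.0883] [-1.16 -0.26 -1.33] [ 0.   -0.04 -0.01]
16.2 [ 0.6269 -0.1557  0.088 ] [-0.39 -0.53 -1.03] [ 0.02  0.06 -0.01]
16.25 [ 0.6273 -0.1558  0.089 ] [-0.92  0.15  0.42] [ 0.01  0.   -0.03]
16.3 [ 0.6278 -0.156   0.0898] [-0.13 -1.16 -0.38] [-0.03  0.02 -0.  ]
```

Call:
carry_out --plan '[[[0,0,-0.002,0,0,0,0],[0,0,-0.004,0,0,0,0],[0,0,-0.006,0,0,0,0],[0,0,-0.0075,0,0,0,0],[0,0,-0.0085,0,0,0,0]]]'

```text
time_s: 16.77
eef_pos: [0.6279, -0.1561, 0.0816]
eef_rot: [-0.0, 0.999, -0.051, -0.0]
wrist_force: [-0.4, 0.1, 0.0]
opening: 0.157
grasp_force: 58.7
```

Call:
carry_out --plan '[[[0,0,0,0,0,0,0],[0,0,0,0,0,0,0],[0,0,0,0,0,0,0],[0,0,-0.0002,0,0,0,0],[0,0,-0.0003,0,0,0,0]]]'

```text
time_s: 17.18
eef_pos: [0.6281, -0.1561, 0.0816]
eef_rot: [0.0, 0.999, -0.051, 0.0]
wrist_force: [0.0, 0.4, -0.5]
opening: 0.153
grasp_force: 58.7
```

```bash
python3 -c "
from h import *
for _ in range(4):
    o=get_obs(); print(o['time_s'],o['eef_pos'].round(4),o['wrist_force'].round(2),o['torque'].round(2)); camera('top')"
```

```text
17.1833 [ 0.6281 -0.1561  0.0816] [ 0.01  0.37 -0.48] [ 0.    0.01 -0.  ]
17.2333 [ 0.628  -0.1561  0.0816] [ 1.13 -0.32 -0.71] [-0.02 -0.03  0.01]
17.2833 [ 0.628  -0.1561  0.0815] [-0.54  0.7   0.15] [-0.02 -0.05  0.  ]
17.3333 [ 0.628  -0.1561  0.0815] [-0.73  0.77 -0.82] [ 0.01  0.01 -0.02]
```

Call:
carry_out --plan '[[[0,0,-0.0002,0,0,0,0],[0,0,-0.0004,0,0,0,0],[0,0,-0.0005,0,0,0,0],[0,0,-0.0005,0,0,0,0],[0,0,-0.0005,0,0,0,0]]]'

```text
time_s: 17.8
eef_pos: [0.628, -0.1561, 0.081]
eef_rot: [0.0, 0.999, -0.051, -0.0]
wrist_force: [-0.7, 0.1, -0.1]
opening: 0.154
grasp_force: 58.8
```

Call:
carry_out --plan '[[[0,0,-0.0002,0,0,0,0],[0,0,-0.0003,0,0,0,0],[0,0,-0.0004,0,0,0,0],[0,0,-0.0004,0,0,0,0],[0,0,-0.0004,0,0,0,0]]]'

```text
time_s: 18.22
eef_pos: [0.628, -0.1561, 0.081]
eef_rot: [0.0, 0.999, -0.051, 0.0]
wrist_force: [-1.7, 0.5, 3.7]
opening: 0.149
grasp_force: 59.2
```

```bash
python3 -c "
from h import *
for _ in range(3):
    o=get_obs(); print(o['time_s'],o['eef_pos'].round(4),o['wrist_force'].round(2),o['torque'].round(2)); camera('top')"
```

```text
18.2167 [ 0.628  -0.1561  0.081 ] [-1.71  0.49  3.66] [ 0.13  0.39 -0.06]
18.2667 [ 0.6281 -0.1561  0.081 ] [-1.77  1.01  4.6 ] [ 0.18  0.4  -0.03]
18.3167 [ 0.6281 -0.1561  0.081 ] [-3.05  1.04  4.13] [0.23 0.45 0.01]
```

The collar is seated, with an upward reaction of about 4 N. I'm releasing and withdrawing straight up.

Call:
carry_out --plan '[[[0,0,0,0,0,0,0.4],[0,0,0,0,0,0,0.8],[0,0,0,0,0,0,0.8],[0,0,0,0,0,0,0.8],[0,0,0,0,0,0,0.8]]]'

```text
time_s: 18.78
eef_pos: [0.6279, -0.1561, 0.0803]
eef_rot: [-0.0, 0.999, -0.051, -0.0]
wrist_force: [-0.0, 0.1, 0.7]
opening: 0.8
grasp_force: 0.0
```

Call:
carry_out --plan '[[[0,0,0,0,0,0,0.8],[0,0,0.005,0,0,0,0.8],[0,0,0.015,0,0,0,0.8],[0,0,0.035,0,0,0,0.8],[0,0,0.06,0,0,0,0.8]]]'

```text
time_s: 19.2
eef_pos: [0.6269, -0.1557, 0.1403]
eef_rot: [-0.001, 0.999, -0.051, -0.001]
wrist_force: [0.4, -0.3, 0.1]
opening: 0.8
grasp_force: 0.0
```

Call:
carry_out --plan '[[[0,0,0.03,0,0,0,0.8],[0,0,0.06,0,0,0,0.8],[0,0,0.09,0,0,0,0.8],[0,0,0.12,0,0,0,0.8],[0,0,0.14,0,0,0,0.8]]]'

```text
time_s: 19.62
eef_pos: [0.6289, -0.1564, 0.2858]
eef_rot: [0.001, 0.999, -0.051, 0.003]
wrist_force: [0.7, 0.3, 1.1]
opening: 0.798
grasp_force: 0.0
```

Call:
carry_out --plan '[[[-0.03,0,0,0,0,0,0.8],[-0.06,0,0,0,0,0,0.8],[-0.09,0,0,0,0,0,0.8],[-0.11,0,0,0,0,0,0.8],[-0.12,0,0,0,0,0,0.8]]]'

```text
time_s: 20.03
eef_pos: [0.5062, -0.156, 0.2818]
eef_rot: [0.0, 0.999, -0.051, 0.0]
wrist_force: [-0.1, -0.2, -0.2]
opening: 0.801
grasp_force: 0.0
```

```bash
python3 - <<'E'
from h import *
t=camera("wrist"); s=camera("scene"); C=cloud(t)
m=(C[...,2]>.11)&(C[...,2]<.135)&(abs(C[...,0]-.629)<.03)&(abs(C[...,1]+.157)<.03)
print("handle top",m.sum(),C[m].mean(0) if m.sum() else None)
S=cloud(s); m=(S[...,2]>.09)&(abs(S[...,0]-.629)<.03)&(abs(S[...,1]+.157)<.03); mt=m&(S[...,2]>np.nanmax(S[m][:,2])-.004)
print("scene",S[mt].mean(0)); print(get_obs()["eef_pos"],get_obs()["time_s"])
a=s["pixels"][205:385,140:400,::-1]; cv2.imwrite("pics/end.png",cv2.resize(a,(780,540),interpolation=cv2.INTER_CUBIC))
E
```

```text
handle top 262 [ 0.62777569 -0.15506538  0.12001062]
scene [ 0.63009877 -0.15712426  0.12165158]
[ 0.50747286 -0.15623982  0.28193536] 20.1333
```

View pics/end.png

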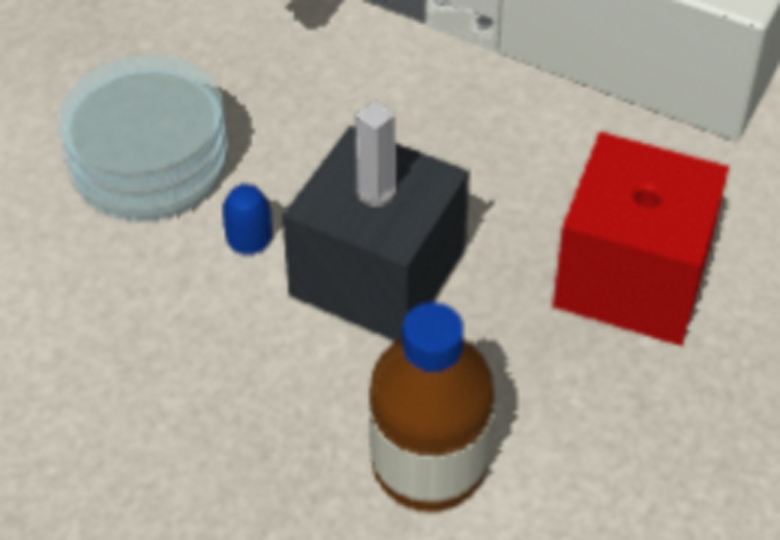

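The probe is upright and home in the dark stand (375,155), with its handle top at the same height as before. The dishes (145,135), cap (247,218) and bottle (432,410) look untouched, and the arm is clear.

```bash
python3 -c "
from bench import hand_in
print(hand_in())"
```

```text
the job is handed in; nothing more can be done
None
```

The zero key in the round recess was pressed to its stop (12 N at most) and held there for about 2 s, the probe is back upright and fully home in its stand, and the job is handed in at about 20 s; the verdict was not shown.

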